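# Lock a dosing unit's piston for transport

## Task

The dosing unit with the teal plunger is going away for service. Press its plunger down into the housing against the spring and, while it is down, push its yellow keeper by the tab at least halfway along its travel so that the plunger stays trapped under it, then let go. Do not press or slide anything on the unit with the red plunger, and do not knock or push away the glass beaker between them.

Things in the scene. Friction and masses are not known exactly. Their poses are not given: they have to be found in the camera images.
- teal_unit: Dosing unit with a teal plunger: fixed light-grey housing with teal side panels, 170 (its x) x 110 (its y) mm, deck 70 mm above the table. Origin: centre of the underside. Its own +x is the way the keeper slides (towards the yellow tab). Two aluminium cheeks along x, tops 84 mm high, leave a clear channel 78 mm wide over the deck.
- teal_cap (a point): Centre of the top face of the teal plunger, a flat pad 64 mm (unit x) x 60 mm (unit y) that moves straight down with the plunger. While the plunger is out it is 106 mm above the table, over the unit's origin.
- teal_plunger (a joint): Depth of the teal plunger, m: 0 = out, 0.030 = hard stop (pad 76 mm above the table, 6 mm over the deck). A spring (4 N at first, 8 N at the stop) lifts it as soon as it is let go. From 0.022 on (pad 84 mm high or lower) the keeper's lip passes over it; less deep, the lip butts against its side. Once trapped it rests against the lip at about 0.022.
- teal_tab (a point): Centre of the inner face (towards the plunger) of the yellow keeper's upright tab; tab 64 mm wide, 8 mm thick, from 84 to 120 mm above the table. At the start the face is 36 mm from the plunger's centre, on the unit's +x side. Shut fingers that press the pad and then, kept at that depth, move along +x to the tab and push it on hold the plunger down until the lip has caught it.
- teal_keeper (a joint): Slide of the yellow keeper, m, towards the unit's +x: 0 = clear (start), 0.030 = fully across; stays where left (friction 1.5 N). A flat frame, 84 to 90 mm high, with an opening 72 (x) x 80 mm round the pad: the tab at its +x end, the lip (30 mm wide cross plate) at its -x end, each 4 mm clear of the pad. Pushing the tab in +x draws the lip over the pad behind the pusher.
- red_unit: The bystander: a second dosing unit, the same in every size, but with a red plunger and red side panels. Its place and the teal unit's are often exchanged.
- red_plunger (a joint): How far the red plunger is pressed, in m; 0 = out, and it must stay so.
- red_keeper (a joint): Position of the red unit's keeper, in m; 0 = clear of the plunger, and it must stay so.
- beaker: Empty glass beaker, 64 mm across, 85 mm tall, loose, standing between the two units. Origin: centre of its underside.

How it is judged:
By the outcome, as a careful person would: the job done as asked, in the order asked, and still so for the second after the job is handed in, with the robot touching nothing.
It also fails if it takes over 32 s, if anything falls off the work surface, if the arm or the gripper's body presses on something with over 40 N, if the wrist force passes 120 N, or if a joint passes its speed limit or range.

## Robot

A 6-joint arm with a two-finger parallel gripper is mounted at the origin on the work surface. World frame = base frame: x ahead of the robot, y to its left, z up, the work surface at z = 0. Lengths are in m, angles in rad, forces in N, time in s.
With the tool pointing down it reaches from about 0.325 to 0.775 m from the base axis. Payload 9.3 kg.
Tool frame: the origin (TCP) lies on the centre line of the jaws, within the pads' length; the fingertips stand arm.nose_length ahead of it and the grasp point (between the pads) lies 5 mm behind it (arm.nose_length is the distance from the TCP to the fingertips, in m); z points along the fingers, x is the direction in which the jaws open and shut, and the axes are right-handed (so a half turn about z gives the same grasp; the last joint's range is limited). The gripper opens to 85 mm and grips with 20 to 120 N. Pads are 22 mm wide; open, the fingers measure 114 mm over their backs; the gripper's body (76 mm by 85 mm) begins 54 mm behind the grasp point. The pads swing forward as they close: fully open they stand 13 mm farther back than shut.
Start: joints at [-1.317, 0.259, 0.021, 1.334, 0, 1.418], TCP at [0.218, -0.505, 0.245] pointing down, gripper open.
Joint ranges: [-3.04, 3.04], [-0.91, 1.82], [-1.04, 1.36], [-1.92, 1.95], [-1.52, 1.45], [-3.14, 3.14]. Speed limits (rad/s): [2.22, 2.22, 2.79, 3.14, 3.14, 3.14].

## Interface

Orientations are given as a 3x3 rotation matrix whose columns are the frame's x, y, z axes.
In Python, from bench import get_state, vision, arm gives the robot as it stands.
- The arm moves only by the tool play_rows, never from a script. Its argument "series" is a list of rows, each an object of numbers: "x", "y", "z": the shift along the tool's x, y, z in units of 0.5 m (1.0 is 0.5 m); "rx", "ry", "rz": the turn, a rotation vector about the tool's x, y, z in units of pi/4 rad (1.0 is pi/4 rad); "fingers": the opening, from 0 (shut) to 1 (fully open). In form: [{"x": .., "y": .., "z": .., "rx": .., "ry": .., "rz": .., "fingers": ..}, ...]. A call has 1 to 20 rows; each row is the pose to reach, as a shift and turn from the pose measured when the call began, along the tool's axes at that moment; what a row does not reach only later rows make up. A row lasts 1/10 s, in which the tool goes at most 50 mm and 8.59 degrees, less where a joint would pass 70% of its speed; a pose out of reach is approached as far as the arm can. A call with a number of a shift or a turn outside -1 to 1 is refused whole. A call with a gripper value outside its range is refused whole. The fingers move at their own pace and stop on an object; "newtons" is the grip in N (left out, the last holds). Time passes only in rows, so rows that repeat a pose let the fingers close. It gives the time, the measured TCP pose, the force and the opening at its end, in the units of the state.
- get_state(): the state, without advancing time (a new reading comes with each control period).
- vision.capture(name): name is "side" or "top"; returns (picture, depth): 420x560x3 uint8, red, green, blue; 420x560 float32, m along the optical axis (not along the pixel's ray), 0 where there is no reading.
- vision.camera_model(name): a dict with "fx", "fy", "cx", "cy" (pixels), "distortion" ([k1, k2, p1, p2, k3] as OpenCV has them; the pictures are not rectified), "R" (3x3) and "t" (3): a world point X has camera coordinates R X + t. Camera axes: x right, y down, z forward; pixel columns grow to the right and rows downward; lengths in m; the calibration is good to about 2 mm. A picture is of the moment at which its call begins. camera_model takes no time and is no camera call.
- arm.job_done(): hands the job in, once; it reports no verdict.
The state is a dict: "time_s": time; "q": joint angles; "qvel": joint speeds; "effort": joint torques, N m; "position": TCP position; "orientation": TCP orientation; "wrist_force": force on the tool from outside, world axes, zero at the start; "ft_torque": the same for the moment, N m; "grip_width": finger opening in m.
Only numpy, scipy, OpenCV 4.12 (cv2) and the standard library are available. Lean on these libraries where they do the work, as an engineer would, in place of code of your own. Each camera call takes 0.05 s, during which the arm holds its last target. There are 200 camera calls.

## Working session

There is one attempt and no reset: what is moved stays moved. The work goes in short steps, Python scripts to look and compute and a tool call to move; the robot and the scene stay as the last step left them, time stands still between calls to the robot, and variables do not carry over. Pictures are saved under pics/ and viewed, about 8 in all and at most 12, crops included, and the job is handed in when it is done.

Besides the shell and the picture viewer there is one more tool, called after "Emit:" by a JSON object that holds its "method" and its "body", one argument or row to a line. play_rows: Moves the arm, as the interface text tells. Its arguments: {"type":"object","properties":{"series":{"type":"array"},"newtons":{"type":"number"}},"required":["series"]}

```bash
ls; mkdir -p pics
cat > h.py <<'E'
import numpy as np, cv2
from bench import get_state, vision, arm
def world(name, depth):
    m=vision.camera_model(name); R=np.array(m["R"]); t=np.array(m["t"])
    K=np.array([[m["fx"],0,m["cx"]],[0,m["fy"],m["cy"]],[0,0,1.]])
    h,w=depth.shape; u,v=np.meshgrid(np.arange(w),np.arange(h))
    p=cv2.undistortPoints(np.stack([u,v],-1).reshape(-1,1,2).astype(float),K,np.array(m["distortion"])).reshape(h,w,2)
    C=np.dstack([p*depth[...,None],depth])
    W=(C-t)@R; W[depth==0]=np.nan
    return W
E
python3 - <<'E'
from h import *
s=get_state(); print({k:np.round(v,3).tolist() for k,v in s.items()}, arm.nose_length)
ims=[]
for n in ("top","side"):
    p,d=vision.capture(n); np.savez(f"{n}.npz",p=p,d=d); ims.append(p)
    W=world(n,d); hsv=cv2.cvtColor(p,cv2.COLOR_RGB2HSV)
    print(n,vision.camera_model(n)["t"])
    for lab,lo,hi in (("teal",80,100),("yellow",20,35),("red",170,180)):
        mk=(hsv[...,0]>=lo)&(hsv[...,0]<=hi)&(hsv[...,1]>110)&(hsv[...,2]>50)
        k=mk&(W[...,2]>0.1)&(W[...,2]<0.112)
        if lab=="yellow": k=mk&(W[...,2]>.115)&(W[...,2]<.125)
        print(lab,mk.sum(),k.sum(),np.nanmedian(W[k],0) if k.any() else 0)
        if k.any():
            print(cv2.minAreaRect((W[k][:,:2]*1000).astype(np.float32)))
    cv2.imwrite(f"pics/{n}0.png",p[...,::-1])
E
```

```text
pics
{'time_s': 0.0, 'q': [-1.317, 0.259, 0.021, 1.334, -0.0, 1.418], 'qvel': [-0.001, 0.001, -0.0, -0.002, -0.0, -0.0], 'effort': [-0.0, -55.564, 34.452, 0.014, -0.0, 0.0], 'position': [0.218, -0.505, 0.245], 'orientation': [[0.396, -0.918, -0.0], [-0.918, -0.396, 0.001], [-0.001, -0.0, -1.0]], 'wrist_force': [-0.423, 0.675, 0.146], 'ft_torque': [-0.049, -0.037, -0.047], 'grip_width': 0.085} 0.014
top [-0.03029398  0.58312792  0.79918431]
teal 1946 1381 [0.4871188  0.15396469 0.10610661]
((487.467529296875, 154.501220703125), (63.11978530883789, 59.3883171081543), 10.238139152526855)
yellow 3791 357 [ 0.53427701 -0.1668836   0.11977486]
((540.0033569335938, -17.342315673828125), (28.126834869384766, 419.0057678222656), 2.155219078063965)
red 1 0 0
side [0.58290437 0.1390321  0.71275434]
teal 3458 1204 [0.48829574 0.15886876 0.10697803]
((789.3729248046875, -773.8095092773438), (201.7015380859375, 2017.976318359375), 21.815004348754883)
yellow 2849 285 [0.52921494 0.15383674 0.12028105]
((540.4853515625, -15.523910522460938), (28.02596664428711, 418.2051086425781), 2.104459047317505)
red 277 76 [ 0.51463916 -0.17303702  0.10571243]
((508.5123596191406, -182.19979858398438), (61.59588623046875, 62.121944427490234), 69.45879364013672)
```

View pics/top0.png

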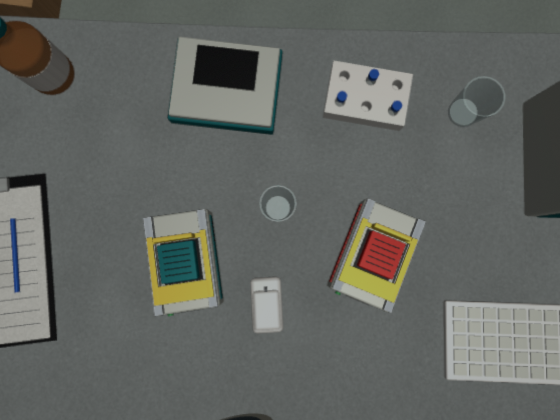

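Run:
```python
from h import *
for n in ("top","side"):
    f=np.load(n+".npz"); p,d=f["p"],f["d"]; W=world(n,d); hsv=cv2.cvtColor(p,cv2.COLOR_RGB2HSV)
    H,S=hsv[...,0],hsv[...,1]; near=(W[...,1]>.05)
    k=(H>=20)&(H<=35)&(S>110)&near&(W[...,2]>.115)&(W[...,2]<.125)
    print(n,"tab",cv2.minAreaRect((W[k][:,:2]*1000).astype(np.float32)),W[k].mean(0))
    k=(H>=80)&(H<=100)&(S>110)&near&(W[...,2]>.103)&(W[...,2]<.11)&(abs(W[...,0]-.487)<.06)&(abs(W[...,1]-.155)<.06)
    print("pad",cv2.minAreaRect((W[k][:,:2]*1000).astype(np.float32)),W[k].mean(0))
    k=(W[...,2]>.088)&(W[...,2]>.0)&near&(W[...,2]<.15); q=W[k]; print("near max z",q.max(0),q.min(0))
```

```text
top tab ((526.4857788085938, 161.29237365722656), (7.155933380126953, 62.394657135009766), 10.120014190673828) [0.52637098 0.16133349 0.11970975]
pad ((487.60186767578125, 154.4548797607422), (63.38629150390625, 59.39797592163086), 10.096724510192871) [0.48755762 0.15414876 0.10610245]
near max z [0.87669568 0.45892373 0.14998304] [0.41439858 0.09470744 0.08800984]
side tab ((527.3471069335938, 161.6776123046875), (8.091423988342285, 63.797542572021484), 9.954362869262695) [0.52703179 0.16485282 0.12036797]
pad ((487.8259582519531, 156.07102966308594), (63.49323272705078, 58.191680908203125), 10.292981147766113) [0.48792163 0.158292   0.10686744]
near max z [0.8485166  0.41868594 0.14999909] [0.1531012  0.05001172 0.08800205]
```

The top view shows the teal unit at px (180,262), with its tab on the upper side (+x), the red unit at (383,253) and the beaker at (278,204). The pad centre is at about (0.4876, 0.155) with yaw about 10.1°. I'll travel high with the fingers shut and turn so that tool y points along unit +x.

Emit:
{"method": "play_rows", "body": {
  "series": [
    {"x":-0.06,"y":-0.06,"z":0,"rz":-0.15,"fingers":0},
    {"x":-0.5,"y":-0.51,"z":0,"rz":-1,"fingers":0},
    {"x":-0.5,"y":-0.51,"z":0,"rz":-1,"fingers":0},
    {"x":-0.5,"y":-0.51,"z":0,"rz":-1,"fingers":0},
    {"x":-0.5,"y":-0.51,"z":0,"rz":-1,"fingers":0},
    {"x":-0.5,"y":-0.51,"z":0,"rz":-1,"fingers":0},
    {"x":-0.5,"y":-0.51,"z":0,"rz":-1,"fingers":0},
    {"x":-0.5,"y":-0.51,"z":0,"rz":-1,"fingers":0},
    {"x":-0.5,"y":-0.51,"z":0,"rz":-1,"fingers":0},
    {"x":-0.5,"y":-0.51,"z":0,"rz":-1,"fingers":0}
  ]
}}

```text
invalid input at $.series[0]: expected keys x, y, z, rx, ry, rz, fingers
```

```bash
cat > go.py <<'E'
# remaining shift (tool axes, move units) to unit coords (ux,uy) and height z; remaining rz
import sys
from h import *
P=np.array([.4877,.155]); a=np.deg2rad(10.1)
def go(ux,uy,z):
    s=get_state(); R=np.array(s["orientation"]); p=np.array(s["position"])
    e=np.array([np.cos(a),np.sin(a)]); n=np.array([-e[1],e[0]])
    T=np.r_[P+ux*e+uy*n,z]
    D=np.column_stack([np.r_[n,0],np.r_[e,0],[0,0,-1]])
    rv=cv2.Rodrigues(R.T@D)[0].ravel()
    d=p[:2]-P
    print("t",s["time_s"],"p",p.round(4),"unit",(d@e).round(4),(d@n).round(4),"F",np.round(s["wrist_force"],1),"w",round(s["grip_width"],4),"q6",round(s["q"][5],2))
    print("shift",(R.T@(T-p)/.5).round(3),"turn",(rv/(np.pi/4)).round(3))
go(*map(float,sys.argv[1:4]))
E
python3 go.py 0 0 .2
```

```text
t 0.1 p [ 0.2175 -0.5049  0.2447] unit -0.3817 -0.6023 F [0.2 0.6 0.6] w 0.0856 q6 1.42
shift [-0.998 -1.018  0.091] turn [-2.000e-03 -0.000e+00 -3.707e+00]
```

All keys are required in each row.

Emit:
{"method": "play_rows", "body": {
  "series": [
    {"x":-0.06,"y":-0.06,"z":0,"rx":0,"ry":0,"rz":-0.15,"fingers":0},
    {"x":-0.5,"y":-0.51,"z":0,"rx":0,"ry":0,"rz":-1,"fingers":0},
    {"x":-0.5,"y":-0.51,"z":0,"rx":0,"ry":0,"rz":-1,"fingers":0},
    {"x":-0.5,"y":-0.51,"z":0,"rx":0,"ry":0,"rz":-1,"fingers":0},
    {"x":-0.5,"y":-0.51,"z":0,"rx":0,"ry":0,"rz":-1,"fingers":0},
    {"x":-0.5,"y":-0.51,"z":0,"rx":0,"ry":0,"rz":-1,"fingers":0},
    {"x":-0.5,"y":-0.51,"z":0,"rx":0,"ry":0,"rz":-1,"fingers":0},
    {"x":-0.5,"y":-0.51,"z":0,"rx":0,"ry":0,"rz":-1,"fingers":0},
    {"x":-0.5,"y":-0.51,"z":0,"rx":0,"ry":0,"rz":-1,"fingers":0},
    {"x":-0.5,"y":-0.51,"z":0,"rx":0,"ry":0,"rz":-1,"fingers":0}
  ]
}}

```text
time_s: 1.1
position: [0.3529, -0.1744, 0.245]
orientation: [[0.93, -0.369, -0.0], [-0.369, -0.93, 0.001], [-0.001, -0.001, -1.0]]
wrist_force: [-0.1, -0.4, -0.8]
grip_width: 0.0
```

```bash
python3 go.py 0 0 .2
```

```text
t 1.1 p [ 0.3529 -0.1744  0.245 ] unit -0.1905 -0.3007 F [-0.1 -0.4 -0.8] w 0.0 q6 1.27
shift [ 0.008 -0.712  0.09 ] turn [-2.000e-03 -0.000e+00 -2.705e+00]
```

Emit:
{"method": "play_rows", "body": {
  "series": [
    {"x":0,"y":-0.07,"z":0,"rx":0,"ry":0,"rz":-0.15,"fingers":0},
    {"x":0.01,"y":-0.71,"z":0,"rx":0,"ry":0,"rz":-1,"fingers":0},
    {"x":0.01,"y":-0.71,"z":0,"rx":0,"ry":0,"rz":-1,"fingers":0},
    {"x":0.01,"y":-0.71,"z":0,"rx":0,"ry":0,"rz":-1,"fingers":0},
    {"x":0.01,"y":-0.71,"z":0,"rx":0,"ry":0,"rz":-1,"fingers":0},
    {"x":0.01,"y":-0.71,"z":0,"rx":0,"ry":0,"rz":-1,"fingers":0},
    {"x":0.01,"y":-0.71,"z":0,"rx":0,"ry":0,"rz":-1,"fingers":0},
    {"x":0.01,"y":-0.71,"z":0,"rx":0,"ry":0,"rz":-1,"fingers":0},
    {"x":0.01,"y":-0.71,"z":0,"rx":0,"ry":0,"rz":-1,"fingers":0},
    {"x":0.01,"y":-0.71,"z":0,"rx":0,"ry":0,"rz":-1,"fingers":0}
  ]
}}

```text
time_s: 2.1
position: [0.4887, 0.1527, 0.2446]
orientation: [[0.918, 0.396, -0.002], [0.396, -0.918, 0.0], [-0.001, -0.001, -1.0]]
wrist_force: [0.0, -0.9, -0.5]
grip_width: 0.0
```

Emit:
{"method": "play_rows", "body": {
  "series": [
    {"x":0,"y":0,"z":0,"rx":0,"ry":0,"rz":-0.15,"fingers":0},
    {"x":0,"y":0,"z":0,"rx":0,"ry":0,"rz":-1,"fingers":0},
    {"x":0,"y":0,"z":0,"rx":0,"ry":0,"rz":-1,"fingers":0},
    {"x":0,"y":0,"z":0,"rx":0,"ry":0,"rz":-1,"fingers":0},
    {"x":0,"y":0,"z":0,"rx":0,"ry":0,"rz":-1,"fingers":0},
    {"x":0,"y":0,"z":0,"rx":0,"ry":0,"rz":-1,"fingers":0},
    {"x":0,"y":0,"z":0,"rx":0,"ry":0,"rz":-1,"fingers":0},
    {"x":0,"y":0,"z":0,"rx":0,"ry":0,"rz":-1,"fingers":0}
  ]
}}

```text
time_s: 2.9
position: [0.4887, 0.1513, 0.2447]
orientation: [[0.373, 0.928, -0.002], [0.928, -0.373, 0.0], [-0.0, -0.002, -1.0]]
wrist_force: [0.1, 0.7, -0.3]
grip_width: -0.0001
```

```bash
python3 go.py 0 0 .15
```

```text
t 2.9 p [0.4887 0.1513 0.2447] unit 0.0003 -0.0038 F [ 0.1  0.7 -0.3] w -0.0001 q6 0.52
shift [ 0.006 -0.004  0.189] turn [-0.002 -0.    -0.711]
```

Emit:
{"method": "play_rows", "body": {
  "series": [
    {"x":0,"y":0,"z":0.04,"rx":0,"ry":0,"rz":-0.19,"fingers":0},
    {"x":0.006,"y":-0.004,"z":0.12,"rx":0,"ry":0,"rz":-0.37,"fingers":0},
    {"x":0.006,"y":-0.004,"z":0.17,"rx":0,"ry":0,"rz":-0.56,"fingers":0},
    {"x":0.006,"y":-0.004,"z":0.18,"rx":0,"ry":0,"rz":-0.71,"fingers":0},
    {"x":0.006,"y":-0.004,"z":0.18,"rx":0,"ry":0,"rz":-0.71,"fingers":0},
    {"x":0.006,"y":-0.004,"z":0.18,"rx":0,"ry":0,"rz":-0.71,"fingers":0},
    {"x":0.006,"y":-0.004,"z":0.18,"rx":0,"ry":0,"rz":-0.71,"fingers":0}
  ]
}}

```text
time_s: 3.6
position: [0.4883, 0.1547, 0.1555]
orientation: [[-0.171, 0.985, -0.0], [0.985, 0.171, 0.0], [0.001, -0.0, -1.0]]
wrist_force: [-0.8, -0.2, 0.5]
grip_width: -0.0003
```

```bash
python3 go.py 0 0 .125
python3 - <<'E'
from h import *
p,d=vision.capture("side"); cv2.imwrite("pics/s1.png",p[...,::-1])
E
```

```text
t 3.6 p [0.4883 0.1547 0.1555] unit 0.0005 -0.0004 F [-0.8 -0.2  0.5] w -0.0003 q6 -0.03
shift [ 0.001 -0.001  0.061] turn [-0.    -0.001 -0.006]
```

View pics/s1.png

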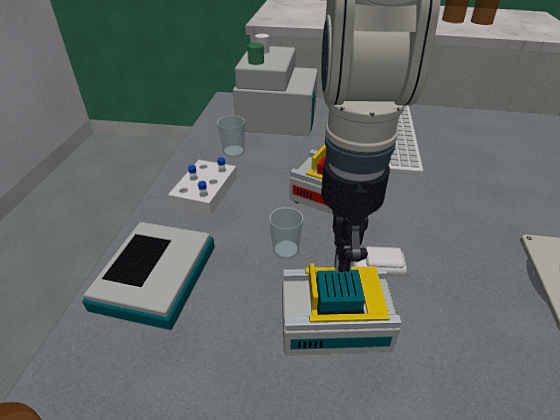

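The side view shows the fingertips near px (345,268), with the pad top around (340,285). I'll project the expected tip position to check that these agree.

Run:
```python
from h import *
m=vision.camera_model("side"); K=np.array([[m["fx"],0,m["cx"]],[0,m["fy"],m["cy"]],[0,0,1.]])
X=np.array([[.4883,.1547,.1415],[.4883,.1547,.1285],[.4877,.155,.106]])
print(cv2.projectPoints(X,cv2.Rodrigues(np.array(m["R"]))[0],np.array(m["t"]),K,np.array(m["distortion"]))[0].reshape(-1,2).round(1))
p,d=vision.capture("side"); W=world("side",d)
# lowest gripper points above the pad: dark pixels near column 345
for v in range(255,290,2): print(v,p[v,345],W[v,345].round(3))
```

```text
[[341.7 268.6]
 [340.8 274.7]
 [339.8 285. ]]
255 [14 17 21] [0.491 0.214 0.23 ]
257 [ 5 10 11] [0.49  0.215 0.227]
259 [19 16 23] [0.49  0.209 0.218]
261 [21 22 28] [0.486 0.167 0.17 ]
263 [ 9 16 21] [0.486 0.169 0.169]
265 [24 25 28] [0.485 0.167 0.163]
267 [16 19 22] [0.485 0.165 0.156]
269 [26 28 32] [0.485 0.168 0.156]
271 [41 37 40] [0.484 0.166 0.15 ]
273 [ 1 60 65] [0.481 0.132 0.107]
275 [24  1  0] [0.481 0.136 0.108]
277 [19  0  0] [0.481 0.14  0.108]
279 [11 43 45] [0.481 0.143 0.107]
281 [ 7 64 71] [0.48  0.147 0.107]
283 [  0  98 106] [0.48  0.151 0.107]
285 [  0  95 101] [0.48  0.156 0.108]
287 [ 0 90 94] [0.48  0.158 0.107]
289 [ 0 89 95] [0.48  0.161 0.106]
```

Consistent: the tips are at about z = 0.1415. First I'll press a little, to about 7 mm depth, and check the force.

Emit:
{"method": "play_rows", "body": {
  "series": [
    {"x":0,"y":0,"z":0.03,"rx":0,"ry":0,"rz":0,"fingers":0},
    {"x":0,"y":0,"z":0.055,"rx":0,"ry":0,"rz":0,"fingers":0},
    {"x":0,"y":0,"z":0.07,"rx":0,"ry":0,"rz":0,"fingers":0},
    {"x":0,"y":0,"z":0.085,"rx":0,"ry":0,"rz":0,"fingers":0},
    {"x":0,"y":0,"z":0.085,"rx":0,"ry":0,"rz":0,"fingers":0},
    {"x":0,"y":0,"z":0.085,"rx":0,"ry":0,"rz":0,"fingers":0}
  ]
}}

```text
time_s: 4.3
position: [0.488, 0.1548, 0.1133]
orientation: [[-0.172, 0.985, -0.0], [0.985, 0.172, 0.0], [0.0, -0.0, -1.0]]
wrist_force: [-3.5, -1.5, 3.9]
grip_width: -0.0005
```

```bash
python3 go.py 0 0 .093
```

```text
t 4.3 p [0.488  0.1548 0.1133] unit 0.0003 -0.0002 F [-3.5 -1.5  3.9] w -0.0005 q6 -0.03
shift [ 0.    -0.001  0.041] turn [-0.001 -0.001 -0.004]
```

Emit:
{"method": "play_rows", "body": {
  "series": [
    {"x":0,"y":0,"z":0.015,"rx":0,"ry":0,"rz":0,"fingers":0},
    {"x":0,"y":0,"z":0.03,"rx":0,"ry":0,"rz":0,"fingers":0},
    {"x":0,"y":0,"z":0.04,"rx":0,"ry":0,"rz":0,"fingers":0},
    {"x":0,"y":0,"z":0.04,"rx":0,"ry":0,"rz":0,"fingers":0},
    {"x":0,"y":0,"z":0.04,"rx":0,"ry":0,"rz":0,"fingers":0}
  ]
}}

```text
time_s: 4.8
position: [0.4885, 0.1549, 0.0941]
orientation: [[-0.172, 0.985, 0.001], [0.985, 0.172, 0.001], [0.0, 0.001, -1.0]]
wrist_force: [-1.4, -0.7, 6.4]
grip_width: 0.0001
```

```bash
python3 go.py .048 0 .093
python3 - <<'E'
from h import *
p,d=vision.capture("side"); W=world("side",d); hsv=cv2.cvtColor(p,cv2.COLOR_RGB2HSV)
k=(hsv[...,0]>=80)&(hsv[...,0]<=100)&(hsv[...,1]>110)&(abs(W[...,0]-.487)<.05)&(abs(W[...,1]-.155)<.045)
print("pad z",np.percentile(W[k][:,2],[10,50,90]).round(4),k.sum())
cv2.imwrite("pics/s2.png",cv2.resize(p[210:360,250:450,::-1],None,fx=3,fy=3))
E
```

```text
t 4.8 p [0.4885 0.1549 0.0941] unit 0.0008 -0.0002 F [-1.4 -0.7  6.4] w 0.0001 q6 -0.03
shift [0.001 0.094 0.002] turn [ 0.001 -0.    -0.004]
pad z [0.0797 0.0811 0.2163] 1054
```

View pics/s2.png

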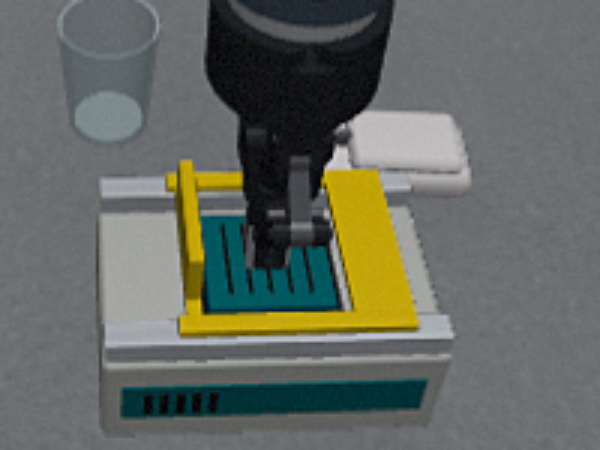

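The pad is now below the yellow frame (pad z about 0.080), with the fingers at px (270,250) of the crop. Next I'll slide along tool +y, which is unit +x, at this depth.

Emit:
{"method": "play_rows", "body": {
  "series": [
    {"x":0,"y":0.01,"z":0.003,"rx":0,"ry":0,"rz":0,"fingers":0},
    {"x":0,"y":0.02,"z":0.003,"rx":0,"ry":0,"rz":0,"fingers":0},
    {"x":0,"y":0.03,"z":0.003,"rx":0,"ry":0,"rz":0,"fingers":0},
    {"x":0,"y":0.04,"z":0.003,"rx":0,"ry":0,"rz":0,"fingers":0},
    {"x":0,"y":0.045,"z":0.003,"rx":0,"ry":0,"rz":0,"fingers":0},
    {"x":0,"y":0.05,"z":0.003,"rx":0,"ry":0,"rz":0,"fingers":0},
    {"x":0,"y":0.055,"z":0.003,"rx":0,"ry":0,"rz":0,"fingers":0},
    {"x":0,"y":0.06,"z":0.003,"rx":0,"ry":0,"rz":0,"fingers":0},
    {"x":0,"y":0.065,"z":0.003,"rx":0,"ry":0,"rz":0,"fingers":0},
    {"x":0,"y":0.07,"z":0.003,"rx":0,"ry":0,"rz":0,"fingers":0},
    {"x":0,"y":0.075,"z":0.003,"rx":0,"ry":0,"rz":0,"fingers":0},
    {"x":0,"y":0.08,"z":0.003,"rx":0,"ry":0,"rz":0,"fingers":0},
    {"x":0,"y":0.08,"z":0.003,"rx":0,"ry":0,"rz":0,"fingers":0}
  ]
}}

```text
time_s: 6.15
position: [0.5288, 0.162, 0.0936]
orientation: [[-0.172, 0.985, 0.003], [0.985, 0.172, 0.001], [0.0, 0.003, -1.0]]
wrist_force: [-0.5, 0.4, 6.1]
grip_width: 0.0002
```

```bash
python3 go.py .05 0 .093
cat > k.py <<'E'
from h import *
import sys
for n in ("side","top"):
    p,d=vision.capture(n); W=world(n,d); hsv=cv2.cvtColor(p,cv2.COLOR_RGB2HSV); H,S=hsv[...,0],hsv[...,1]
    e=np.array([np.cos(.1763),np.sin(.1763)]); U=(W[...,:2]-[.4877,.155])@e
    near=(abs(W[...,0]-.487)<.12)&(abs(W[...,1]-.155)<.06)
    k=(H>=20)&(H<=35)&(S>110)&near&(W[...,2]>.112)&(W[...,2]<.125)
    if k.any(): print(n,"tab centre u",np.median(U[k]).round(4),"keeper~",(np.median(U[k])-.0398).round(4),k.sum())
    k=(H>=80)&(H<=100)&(S>110)&near&(W[...,2]>.072)&(W[...,2]<.112)&(abs(U)<.03)
    if k.any(): print(n,"pad z",np.median(W[k][:,2]).round(4),k.sum())
    if n=="side": cv2.imwrite(sys.argv[1],cv2.resize(p[210:360,250:450,::-1],None,fx=3,fy=3))
    else: cv2.imwrite(sys.argv[1].replace("s","t",2).replace("pict","pics"),p[...,::-1])
E
python3 k.py pics/s3.png; ls pics
```

```text
t 6.15 p [0.5288 0.162  0.0936] unit 0.0416 -0.0004 F [-0.5  0.4  6.1] w 0.0002 q6 -0.03
shift [0.001 0.017 0.001] turn [ 0.004 -0.    -0.005]
side tab centre u 0.0585 keeper~ 0.0187 183
side pad z 0.0826 859
top tab centre u 0.059 keeper~ 0.0192 18
top pad z 0.082 812
s1.png
s2.png
s3.png
side0.png
t3.png
top0.png
```

View pics/s3.png

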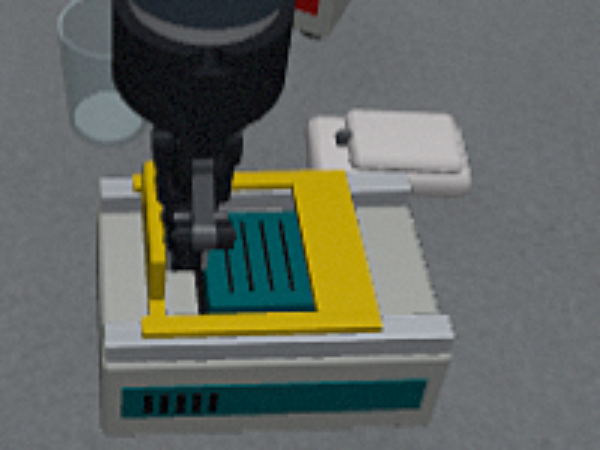

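The lip has caught over the pad, with the keeper at about 19 mm and the tab at px (155,240). I'll push 6 mm more, back off slightly and lift straight up.

Emit:
{"method": "play_rows", "body": {
  "series": [
    {"x":0,"y":0.005,"z":0,"rx":0,"ry":0,"rz":0,"fingers":0},
    {"x":0,"y":0.01,"z":0,"rx":0,"ry":0,"rz":0,"fingers":0},
    {"x":0,"y":0.012,"z":0,"rx":0,"ry":0,"rz":0,"fingers":0},
    {"x":0,"y":0.012,"z":0,"rx":0,"ry":0,"rz":0,"fingers":0},
    {"x":0,"y":0.009,"z":0,"rx":0,"ry":0,"rz":0,"fingers":0},
    {"x":0,"y":0.009,"z":0,"rx":0,"ry":0,"rz":0,"fingers":0},
    {"x":0,"y":0.009,"z":-0.02,"rx":0,"ry":0,"rz":0,"fingers":0},
    {"x":0,"y":0.009,"z":-0.05,"rx":0,"ry":0,"rz":0,"fingers":0},
    {"x":0,"y":0.009,"z":-0.1,"rx":0,"ry":0,"rz":0,"fingers":0},
    {"x":0,"y":0.009,"z":-0.18,"rx":0,"ry":0,"rz":0,"fingers":0},
    {"x":0,"y":0.009,"z":-0.25,"rx":0,"ry":0,"rz":0,"fingers":0},
    {"x":0,"y":0.009,"z":-0.25,"rx":0,"ry":0,"rz":0,"fingers":0},
    {"x":0,"y":0.009,"z":-0.25,"rx":0,"ry":0,"rz":0,"fingers":0}
  ]
}}

```text
time_s: 7.55
position: [0.5333, 0.1627, 0.2201]
orientation: [[-0.172, 0.985, 0.006], [0.985, 0.172, 0.001], [0.0, 0.006, -1.0]]
wrist_force: [0.3, -0.2, 0.3]
grip_width: -0.0003
```

```bash
python3 k.py pics/s4.png
python3 - <<'E'
from h import *
p,d=vision.capture("side"); cv2.imwrite("pics/full4.png",p[...,::-1])
E
```

```text
side tab centre u 0.0637 keeper~ 0.0239 207
side pad z 0.0854 878
top tab centre u 0.0619 keeper~ 0.0221 16
top pad z 0.0848 882
```

View pics/full4.png

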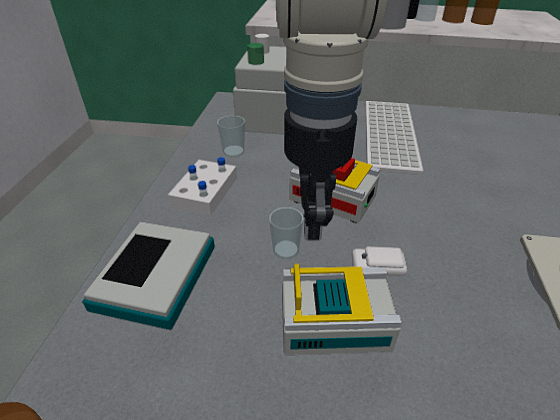

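The side view shows the teal pad held under the yellow lip at px (335,295), the tab at (297,288), the beaker still at (286,235), and the red unit untouched. The gripper is clear above, so I'll hand in.

```bash
python3 -c "
from bench import arm; print(arm.job_done())"
```

```text
the job is handed in; nothing more can be done
None
```

The teal plunger is trapped under its yellow keeper and the job is handed in, at about 8 s of the 32 s allowed. I pressed the pad with shut fingers to about 26 mm depth. At that depth I slid to the tab, pushed the keeper along, backed off slightly and lifted clear.

**Last checks, with the robot lifted clear:**
- **Keeper:** the side camera puts it at about 24 mm and the top camera at about 22 mm, so they disagree by about 2 mm. Both are past the halfway point of 15 mm.
- **Plunger:** the pad top is at about 85 mm, against the expected 84 mm when resting under the lip. It stayed there after release.
- **Forces:** the wrist force is back to about zero. The highest reading after any move was about 6.5 N.
- **Beaker and red unit:** the beaker is at the same pixels in the side view as before the press, and the red unit looks untouched. I checked these two by eye only, without measuring their positions.

No check failed. One early move call was refused for missing keys and moved nothing.

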